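# Inspect a crown under the loupe

## Robot

A 7-joint arm with a two-finger parallel gripper is mounted at the origin on the work surface. World frame = base frame: x ahead of the robot, y to its left, z up, the work surface at z = 0. Lengths are in m, angles in rad, forces in N, time in s.
With the tool pointing down it reaches from about 0.425 to 0.825 m from the base axis. Payload 3.6 kg.
Tool frame: the origin (TCP) lies between the finger pads; the fingertips stand 8 mm ahead of it and the grasp point (between the pads) lies 11 mm behind it; y points along the fingers, x is the direction in which the jaws open and shut, and the axes are right-handed (so a half turn about y gives the same grasp; the last joint's range is limited). The gripper opens to 93 mm and grips with 3 to 60 N. Pads are 15 mm wide; open, the fingers measure 128 mm over their backs; the gripper's body (75 mm by 188 mm) begins 65 mm behind the grasp point.
Start: joints at [-0.026, 0.615, -0.013, 1.423, 0.008, 1.103, -0.04], TCP at [0.65, 0, 0.227] pointing down, gripper open.
Joint ranges: [-3.12, 3.12], [-0.3, 2.06], [-1.34, 1.32], [0.26, 2.42], [-1.36, 4.5], [0.01, 1.98], [-2.84, 2.84]. Speed limits (rad/s): [2.79, 2.79, 3.14, 3.14, 3.14, 3.14, 3.14].

## Interface

Orientations are given as a 3x3 rotation matrix whose columns are the frame's x, y, z axes.
In Python, from station import ctrl gives the robot as it stands. Calls block until the motion is done:
- ctrl.move_ptp(position, orientation): joint-space move of the TCP to a pose.
- ctrl.move_l(position, max_speed=0.15, ori=None, f_stop=None): straight line of the TCP; ori=None keeps the orientation; max_speed is the mean speed in m/s. With f_stop (N) it stops when the force on the tool has changed by that much, and returns True; else False.
- ctrl.goto_joints(angles): joint-space move.
- ctrl.grip(opening, newtons=None): finger opening in m; newtons is the grip in N (None keeps the last); returns when the fingers have stopped.
- ctrl.dwell(seconds).
- ctrl.solve_ik(position, orientation): joint angles nearest the present ones, or None.
- ctrl.read_camera(name): name is "scene" or "side" or "wrist"; returns a dict with "img" (400x640x3 uint8, red, green, blue), "fx", "fy", "cx", "cy" (pixels), "pose" (4x4, takes a point from camera to world coordinates). Camera axes: x right, y down, z forward; pixel columns grow to the right and rows downward; lengths in m; the calibration is good to about 2 mm. A picture is of the moment at which its call begins. There is no depth.
A pose or a line that the arm cannot do raises ctrl.MotionError and nothing moves.
- ctrl.sign_off(): hands the job in, once; it reports no verdict.
Readings, each from a call of its own:
- ctrl.get_t(): time.
- ctrl.get_q(): joint angles.
- ctrl.get_dq(): joint speeds.
- ctrl.get_joint_torque(): joint torques, N m.
- ctrl.get_ee_pos(): TCP position.
- ctrl.get_tcp_rot(): TCP orientation.
- ctrl.get_ft_force(): force on the tool from outside, world axes, zero at the start.
- ctrl.get_wrist_torque(): the same for the moment, N m.
- ctrl.get_gripper_width(): finger opening in m.
Only numpy, scipy, OpenCV 4.12 (cv2) and the standard library are available. Lean on these libraries where they do the work, as an engineer would, in place of code of your own. Each camera call takes 0.05 s, during which the arm holds its last target.

## Task

Lever the hinged lid of the small case wide open (about upright) with the blade of the knife, touching the case with nothing but the knife, then lay the knife down again on its rest or the bench. Then take the loupe by its handle and hold it level, lens centred over the crown in the case and at the height shown by the gauge's pointer. Finish while still holding it there, motionless and touching nothing but the fingers; do not shift the gauge's pointer or the other things on the bench.

Things in the scene. Friction and masses are not known exactly. Their poses are not given: they have to be found in the camera images.
- case: Fixed black plastic case, 84 (x) by 100 (y) mm, walls 46 mm high and 4 mm thick; origin at the centre of its underside, z up; its -x side is the front, roughly facing the robot. The front wall is only 34 mm high, so a 12 mm gap lies open between it and the closed lid. The case carries the lid; inside, a 24 mm wide steel post stands under the crown.
- crown (a point): White ceramic tooth crown, 14 mm wide and 12 mm high, fixed on the post in the case; the point is the crown's top, 28 mm above the bench and 5 mm behind the case's centre (case axes). Hidden from above until the lid is open.
- lid (a joint): Hinge angle of the case's flat grey plastic lid (92 by 100 mm, 4 mm thick, 30 g): 0 closed and level, 1.57 upright, 2.0 is the stop. Light friction hinge (about 0.03 Nm): the lid stays where it is left; opening it takes under 1 N at the lip.
- lid_hinge (a point): Middle of the lid's hinge line, on the case's far (+x) top edge, 42 mm behind the case's centre and 46 mm up; the hinge line runs along the case's y.
- lid_lip (a point): Middle of the lid's free front edge, on its underside, 92 mm from the hinge line; closed, it is 46 mm above the bench and overhangs the front wall by 8 mm.
- gauge: Fixed focus gauge behind and to the left of the case: round foot 48 mm wide and 10 mm high, thin upright steel rod 8 mm thick, 235 mm high in all; origin at the foot's underside.
- focus_mark (a point): Tip of the gauge's black pointer, a flat bar 3 mm thick that sticks out 38 mm from the rod's axis towards the case; its height is the height at which the centre of the lens must be held. The point is half-way through the bar's thickness.
- knife: Bench knife, loose, 60 g: handle of dark wood 105 mm long and 14 by 14 mm square, thin steel blade 70 mm long, 14 mm wide and 3 mm thick lying flat (its wide sides up and down). Origin half-way up the handle at the point to grip; x runs towards the blade, z up. It starts on one of two instrument rests (which one varies), blade away from the robot.
- knife_grip (a point): The same point: centre of the knife's handle where it is gripped, mid-way between the rest's uprights; 35 mm above the bench on the rest.
- knife_tip (a point): Tip of the knife's blade, 115 mm from knife_grip along the knife's x, at the same height.
- loupe: Loupe, loose, 90 g: black handle 105 mm long and 14 by 14 mm square, then a round steel rim 60 mm across and 12 mm thick with the lens. Origin half-way up the handle at the point to grip; x runs towards the lens, z is the lens's axis, upwards. It starts on the other instrument rest, lens away from the robot.
- loupe_grip (a point): The same point: centre of the loupe's handle where it is gripped, mid-way between the rest's uprights; 35 mm above the bench on the rest.
- lens (a point): Centre of the loupe's lens, 85 mm from loupe_grip along the loupe's x, at the same height; its z is the lens's axis.
- rest_a: The knife's rest. Fixed aluminium instrument rest, foot 90 (x) by 46 (y) by 6 mm; two 8 mm thick, 40 mm wide uprights 30 mm either side of the centre along x carry a handle with its underside 28 mm above the bench, between 8 mm ears (20 mm apart). 52 mm free between the uprights for the fingers. Origin at the centre of its underside; x is the direction of the tool lying on it.
- rest_b: The loupe's rest, the same as rest_a; the two rests are on either side of the case, nearer to the robot.
- die: Bystander: small plaster block, 28 by 28 by 24 mm, to the right of the case; origin under its centre.
- arch: Bystander: plaster model of a dental arch, 62 by 70 by 26 mm, beyond the case; origin under its centre.
- blank: Bystander: white ceramic milling blank, a disc 98 mm across and 18 mm high; origin under its centre.
- bowl: Bystander: dark rubber mixing bowl, 110 mm across and 60 mm high; origin under its centre.
- jar: Bystander: brown jar with a black cap, 56 mm across and 65 mm high; origin under its centre.
- brush: Bystander: small brush with a light wooden handle, 200 mm long, 42 mm wide and 20 mm high, origin mid-length, lying to the left of the left-hand rest.
Mind the look-alikes: they are no part of the job. Leave any purple look-alike of the loupe alone. There is more than one size of the knife; the one meant has the size given above.

How it is judged:
By the outcome, as a careful person would: the job done as asked, in the order asked, and still so for the second after the job is handed in, while the arm keeps its last pose, push and grip.
It also fails if it takes over 67 s, if anything falls off the work surface, if the arm or the gripper's body presses on something with over 40 N, if the wrist force passes 120 N, or if a joint passes its speed limit or range.

## Working session

There is one attempt and no reset: what is moved stays moved. The work goes in short steps, each a Python script; the robot and the scene stay as the last script left them, time stands still between calls to the robot, and variables do not carry over. Pictures are saved under pics/ and viewed, and the job is handed in when it is done.

```bash
ls; mkdir -p pics; python3 - <<'E'
from station import ctrl
import cv2,numpy as np
np.set_printoptions(precision=4,suppress=True)
for n in ["scene","side","wrist"]:
    c=ctrl.read_camera(n); cv2.imwrite(f"pics/{n}0.png",c["img"][:,:,::-1]); print(n,c["fx"],c["fy"],c["cx"],c["cy"]);print(c["pose"])
print(ctrl.get_t(),ctrl.get_tcp_rot())
E
```

```text
pics
scene 456.3035492097703 456.3035492097703 316.59247119467597 197.7445762173396
[[ 0.3085  0.7549 -0.5787  1.2287]
 [ 0.9512 -0.2387  0.1958 -0.2856]
 [ 0.0097 -0.6109 -0.7917  1.1043]
 [ 0.      0.      0.      1.    ]]
side 361.71851315178424 361.71851315178424 315.85971322226675 198.78175823349042
[[ 0.9948 -0.0327  0.0969  0.4292]
 [-0.0998 -0.5202  0.8482 -0.9321]
 [ 0.0227 -0.8534 -0.5207  0.6449]
 [ 0.      0.      0.      1.    ]]
wrist 294.68507599512515 294.68507599512515 322.14635111901333 201.61901775252838
[[ 1.     -0.0001 -0.0039  0.6503]
 [-0.0012 -0.9633 -0.2685  0.0752]
 [-0.0037  0.2685 -0.9633  0.384 ]
 [ 0.      0.      0.      1.    ]]
0.15 [[ 1.     -0.002  -0.0001]
 [ 0.0001 -0.      1.    ]
 [-0.002  -1.     -0.    ]]
```

View pics/scene0.png

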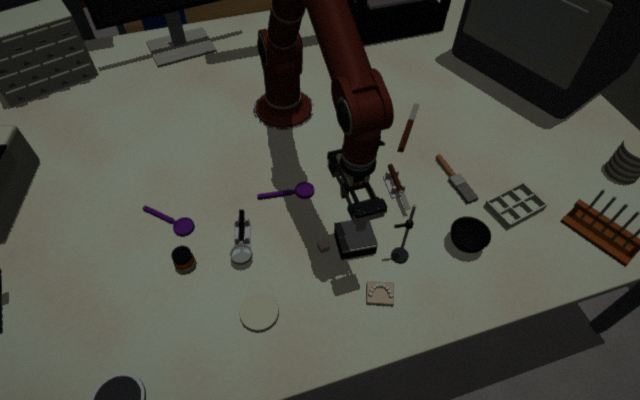

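View pics/side0.png

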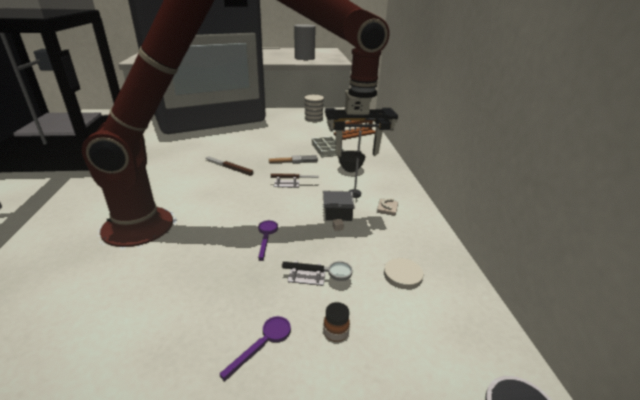

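View pics/wrist0.png

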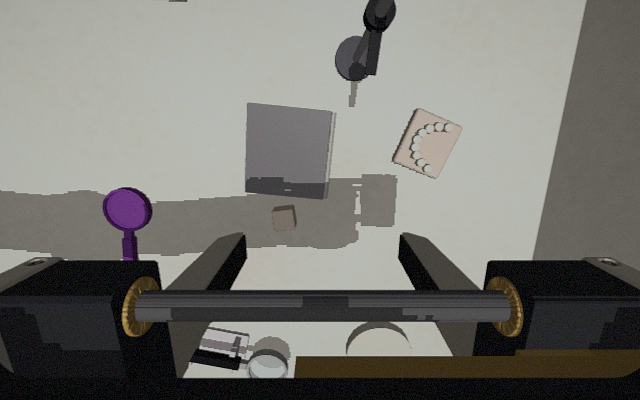

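```bash
cat > h.py <<'E'
from station import ctrl
import cv2,numpy as np
np.set_printoptions(precision=4,suppress=True)
def snap(cam,name):
    c=ctrl.read_camera(cam); cv2.imwrite(f"pics/{name}.png",c["img"][:,:,::-1]); np.savez(f"pics/{name}.npz",**c); return c
def load(name): return dict(np.load(f"pics/{name}.npz"))
def ray(c,u,v):
    d=np.array([(u-c["cx"])/c["fx"],(v-c["cy"])/c["fy"],1.]); P=np.asarray(c["pose"]); return P[:3,3],P[:3,:3]@d
def onz(c,u,v,z):
    o,d=ray(c,u,v); return o+d*(z-o[2])/d[2]
def proj(c,p):
    P=np.asarray(c["pose"]); q=P[:3,:3].T@(np.asarray(p)-P[:3,3]); return np.array([c["fx"]*q[0]/q[2]+c["cx"],c["fy"]*q[1]/q[2]+c["cy"]])
def tri(obs):
    A=np.zeros((3,3));b=np.zeros(3)
    for c,u,v in obs:
        o,d=ray(c,u,v);d=d/np.linalg.norm(d);M=np.eye(3)-np.outer(d,d);A+=M;b+=M@o
    x=np.linalg.solve(A,b); return x,[float(np.linalg.norm(proj(c,x)-[u,v])) for c,u,v in obs]
def crop(name,x0,y0,w,h,s):
    i=cv2.imread(f"pics/{name}.png")[y0:y0+h,x0:x0+w]; i=cv2.resize(i,None,fx=s,fy=s,interpolation=cv2.INTER_CUBIC)
    i=np.clip(i.astype(float)*1.6,0,255).astype(np.uint8)
    cv2.imwrite(f"pics/{name}_c{x0}_{y0}.png",i)
E
python3 - <<'E'
from h import *
a=snap("scene","s1");b=snap("side","d1")
crop("s1",225,90,215,165,3.6); crop("d1",195,130,210,160,3.6)
for n,u,v,z in [("knifegrip",395,180,.035),("knife2",408,127,.007),("loupe",241,225,.035),("lens",241,256,.035),("case",356,238,.05),("gaugefoot",400,256,.01),("purple",290,192,.01)]: print(n,onz(a,u,v,z))
E
```

```text
knifegrip [0.4542 0.2287 0.035 ]
knife2 [0.2279 0.3827 0.007 ]
loupe [ 0.4752 -0.2547  0.035 ]
lens [ 0.5741 -0.2761  0.035 ]
case [0.6228 0.035  0.05  ]
gaugefoot [0.6917 0.1421 0.01  ]
purple [ 0.3832 -0.0856  0.01  ]
```

View pics/s1_c225_90.png

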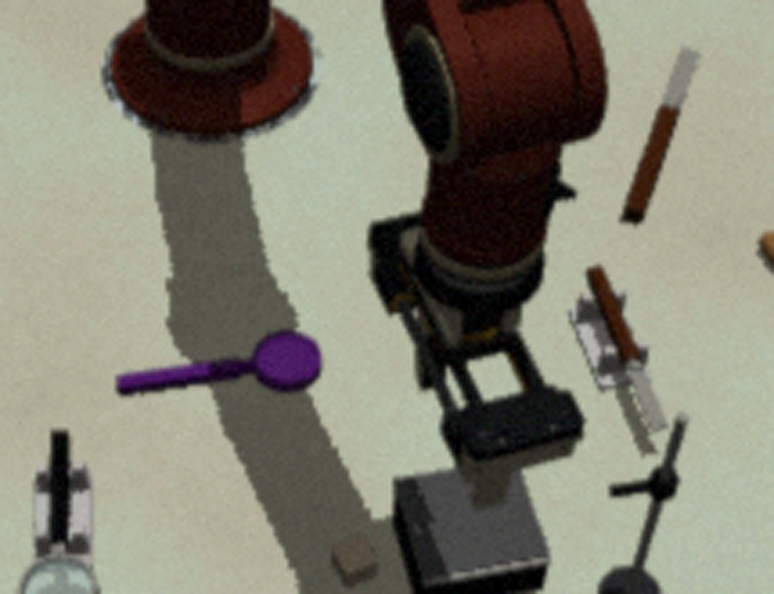

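View pics/d1_c195_130.png

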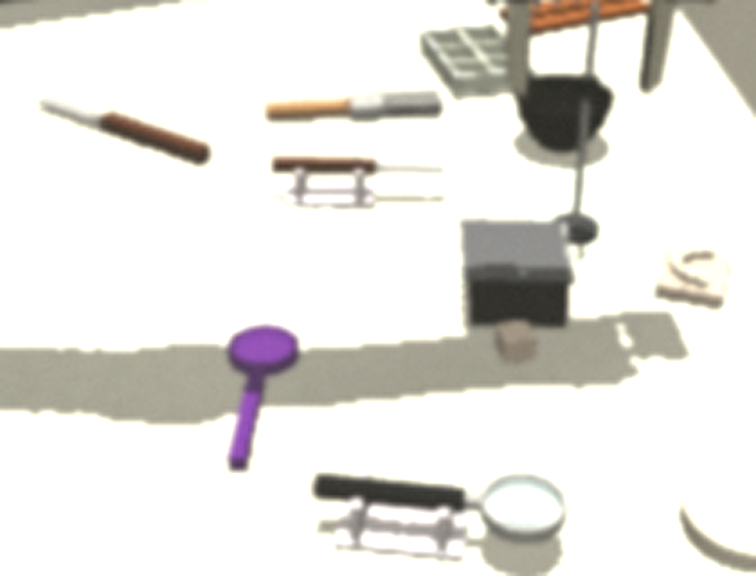

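```bash
cat >> h.py <<'E'
def Rdown(yaw):
    # jaws across tool heading 'yaw'; tool z = heading, y down
    c,s=np.cos(yaw),np.sin(yaw)
    z=np.array([c,s,0]);y=np.array([0,0,-1.]);x=np.cross(y,z)
    return np.column_stack([x,y,z])
E
python3 - <<'E'
from h import *
for n,p in [("k1",(.43,.225,.25)),("c1",(.53,.07,.30)),("l1",(.43,-.26,.25))]:
    q=ctrl.solve_ik(np.array(p),Rdown(0)); print(n,q)
    ctrl.move_ptp(np.array(p),Rdown(0)); c=snap("wrist",n); print(ctrl.get_t(),c["pose"][:3,3])
    if n=="l1": snap("scene","s2");snap("side","d2")
E
```

```text
k1 [-0.796   0.3491  0.3688  1.8586 -0.151   0.961  -1.9315]
1.9583 [0.5055 0.2254 0.4085]
c1 [-0.4595  0.3868  0.42    1.6528 -0.1702  1.1383 -1.5661]
2.7917 [0.6047 0.0723 0.4575]
l1 [ 0.1293  0.3958  0.5282  1.8188 -0.2347  0.9892 -0.817 ]
4.15 [ 0.5063 -0.2575  0.4084]
```

View pics/k1.png

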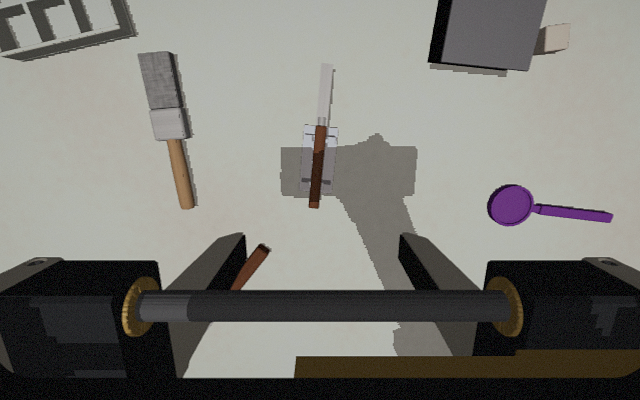

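View pics/c1.png

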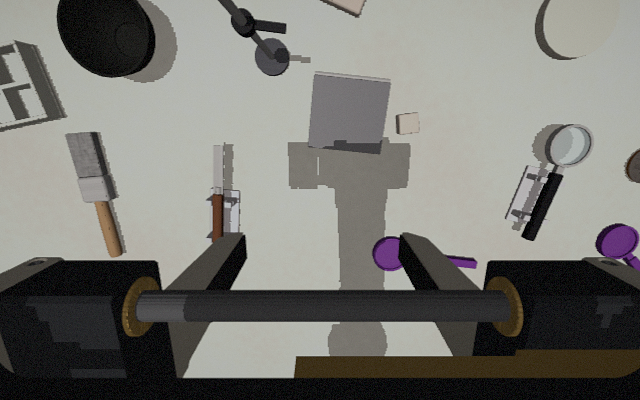

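View pics/l1.png

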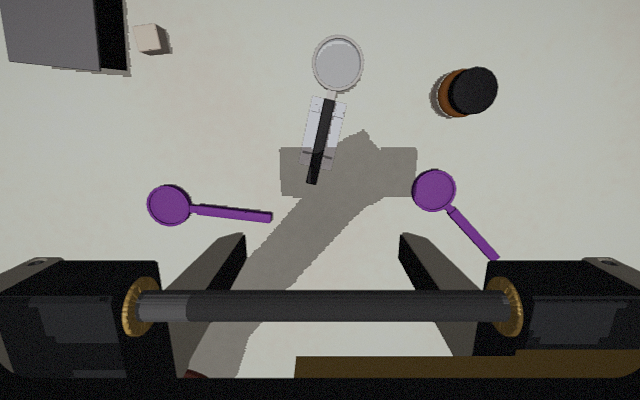

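View pics/s2.png

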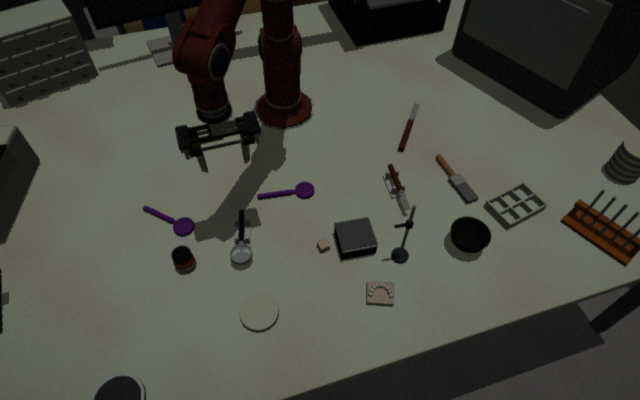

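```bash
for s in k1:285:50:70:170:4.5 c1:290:55:120:110:6 l1:280:20:110:180:4 c1:210:0:130:100:6; do IFS=: read n a b w h z <<<$s; python3 -c "from h import crop;crop('$n',$a,$b,$w,$h,$z*.8)"; done; python3 - <<'E'
from h import *
def comp(m,near):
    n,l,st,ce=cv2.connectedComponentsWithStats(m.astype(np.uint8))
    i=min(range(1,n),key=lambda i:np.hypot(*(ce[i]-near))-st[i,4]*.02); 
    v,u=np.nonzero(l==i); return u,v,(l==i).astype(np.uint8)
k=load("k1");im=k["img"].astype(int)
R,G,B=im[...,0],im[...,1],im[...,2]
print("knife px",im[170,317],im[90,325],im[185,316]); 
u,v,m=comp((R>B*1.35)&(R-B>12)&(R<170),(318,170)); r=cv2.minAreaRect(np.column_stack([u,v]).astype(np.float32)); 
print(r,len(u)); 
vx,vy,x0,y0=cv2.fitLine(np.column_stack([u,v]).astype(np.float32),cv2.DIST_L2,0,.01,.01).ravel()
t=(u-x0)*vx+(v-y0)*vy
for s in (t.min(),t.max()): print("handle end",x0+s*vx,y0+s*vy,onz(k,x0+s*vx,y0+s*vy,.042))
print("tip",onz(k,327,64,.0365))
l=load("l1");im=l["img"].astype(int);S=im.max(2)
print("lh",im[140,322],im[130,330],im[170,316])
u,v,m=comp((S<55),(320,140)); print(len(u),u.min(),u.max(),v.min(),v.max())
vx,vy,x0,y0=cv2.fitLine(np.column_stack([u,v]).astype(np.float32),cv2.DIST_L2,0,.01,.01).ravel()
t=(u-x0)*vx+(v-y0)*vy
for s in (t.min(),t.max()): print("lhandle end",x0+s*vx,y0+s*vy,onz(l,x0+s*vx,y0+s*vy,.042))
E
```

```text
knife px [54 34 23] [170 168 164] [53 33 24]
((316.7871398925781, 166.6287078857422), (10.646897315979004, 82.2895736694336), 5.710593223571777) 837
handle end 312.9960781318717 207.61910564196938 [0.3949 0.2374 0.042 ]
handle end 320.78962207033135 125.69459236255804 [0.498 0.227 0.042]
tip [0.5671 0.2197 0.0365]
lh [38 37 39] [160 158 162] [23 23 16]
54798 0 639 235 399
lhandle end -1.0052743718877082 337.28480650097305 [0.1936 0.2217 0.042 ]
lhandle end 639.6165381673432 326.84986161281586 [ 0.2147 -0.7223  0.042 ]
```

View pics/k1_c285_50.png

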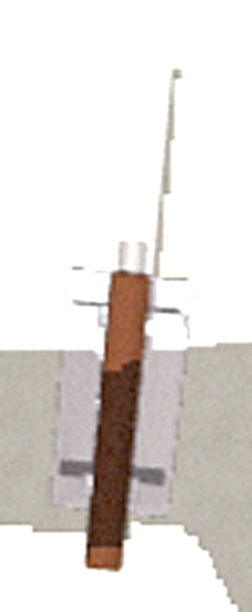

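View pics/c1_c290_55.png

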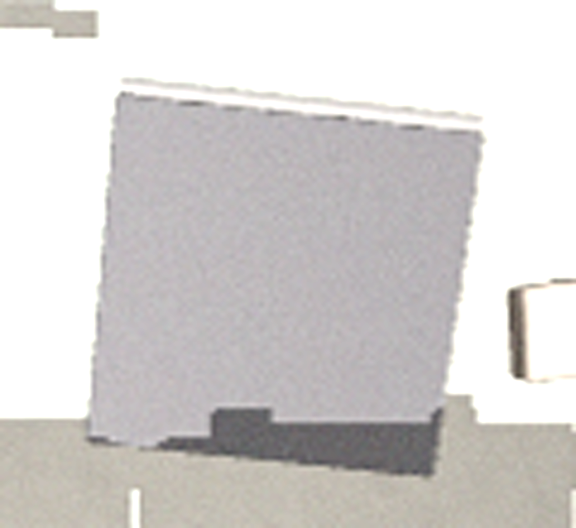

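View pics/l1_c280_20.png

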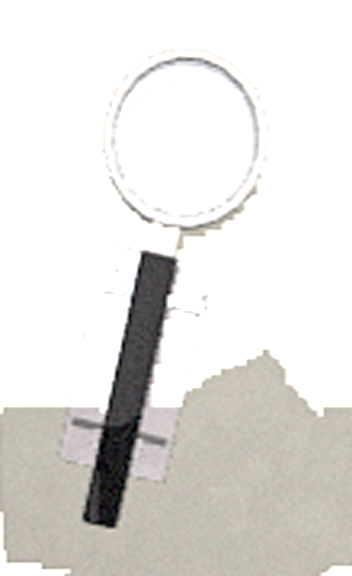

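View pics/c1_c210_0.png

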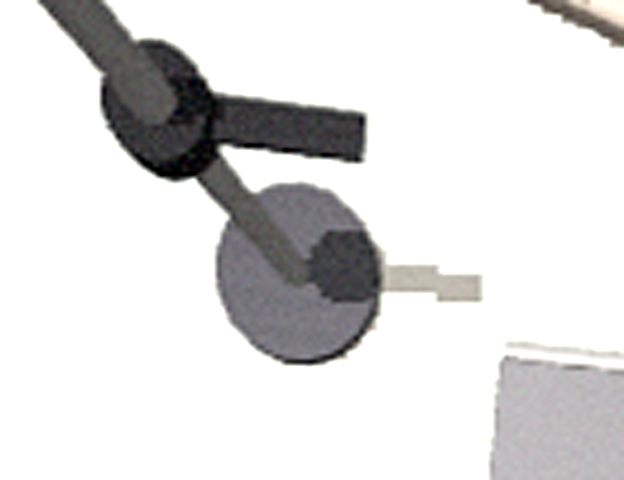

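```bash
python3 - <<'E'
from h import *
c=load("c1");k=load("k1")
s=4.8
C=[(290+a/s,55+b/s) for a,b in [(118,92),(483,133),(434,475),(90,438)]]
P=np.array([onz(c,u-.4,v-.4,.050) for u,v in C]);print(P)
print("sides",[np.linalg.norm(P[i]-P[(i+1)%4]) for i in range(4)])
hinge=(P[0]+P[1])/2;lip=(P[2]+P[3])/2; print(hinge,lip)
d1=hinge-lip; d2=P[0]-P[1]; d3=P[3]-P[2]
print("yaw",np.arctan2(d1[1],d1[0]),np.arctan2(-d2[0],d2[1]),np.arctan2(-d3[0],d3[1]))
# gauge
t0=(210+363/s*1,0+112/s),(210+363/s,160/s)
print("foot",onz(c,210+300/s,272/s,.010))
# loupe
l=load("l1");im=l["img"].astype(int)
m=(im.max(2)<70).astype(np.uint8);m[230:]=0
n,lab,st,ce=cv2.connectedComponentsWithStats(m)
for i in range(1,n):
    if st[i,4]>50: print(st[i],ce[i])
i=[i for i in range(1,n) if np.hypot(*(ce[i]-[320,140]))<15][0]
v,u=np.nonzero(lab==i)
vx,vy,x0,y0=cv2.fitLine(np.column_stack([u,v]).astype(np.float32),cv2.DIST_L2,0,.01,.01).ravel()
t=(u-x0)*vx+(v-y0)*vy
E=[onz(l,x0+q*vx,y0+q*vy,.042) for q in (t.min(),t.max())];print(E,np.linalg.norm(E[0]-E[1]))
s=3.2; L=onz(l,280+186/s,20+138/s,.041); print("lens",L, "w",np.linalg.norm(onz(l,280+105/s,20+138/s,.041)-onz(l,280+267/s,20+138/s,.041)))
E
```

```text
[[ 0.6596  0.0832  0.05  ]
 [ 0.6495 -0.0147  0.05  ]
 [ 0.5582 -0.0065  0.05  ]
 [ 0.5686  0.0918  0.05  ]]
sides [np.float64(0.09847654984559218), np.float64(0.09160754383218757), np.float64(0.09883774963773191), np.float64(0.09142744301160884)]
[0.6545 0.0343 0.05  ] [0.5634 0.0427 0.05  ]
yaw -0.09190627088104159 -0.10328452371458909 -0.10506526743778982
foot [0.6869 0.1419 0.01  ]
[  93    0   34   71 1975] [109.8592  33.7752]
[ 447   67   51   48 1883] [471.8773  90.6059]
[306  99  29  86 931] [320.0064 141.0763]
[411 169  27  31  90] [418.0778 181.6556]
[163 185 109  35 275] [213.8655 202.6764]
[array([ 0.4276, -0.2424,  0.042 ]), array([ 0.5287, -0.2656,  0.042 ])] 0.10375085131966635
lens [ 0.5681 -0.2753  0.041 ] w 0.057913784519752286
```

```bash
python3 - <<'E'
from h import *
yaw=-.1006; g=np.array([.4530,.2313,.024]); R=Rdown(yaw)
ctrl.grip(.06,40)
ctrl.move_ptp(g+[0,0,.09],R); c=snap("wrist","k2")
print(ctrl.get_t(), proj(c,[.453,.2313,.042]), proj(c,[.5674,.2198,.0365]))
print(ctrl.move_l(g,.12,f_stop=6)); print(ctrl.get_ee_pos(),ctrl.get_ft_force()); c=snap("wrist","k3"); print(ctrl.get_t())
E
```

```text
6.8833 [321.572  215.1122] [320.8445  64.4481]
False
[0.4536 0.2313 0.0245] [ 0.3281 -0.2956  0.5481]
7.8333
```

View pics/k2.png

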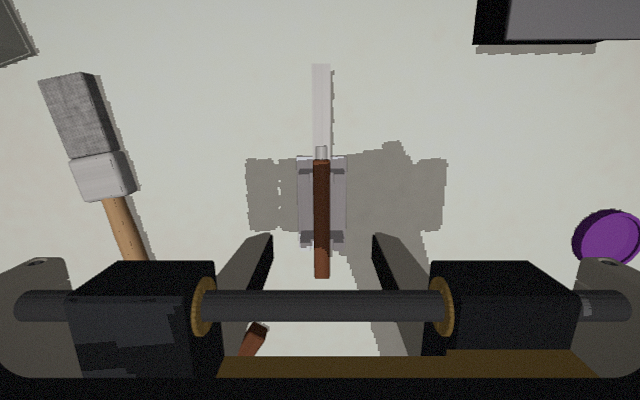

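View pics/k3.png

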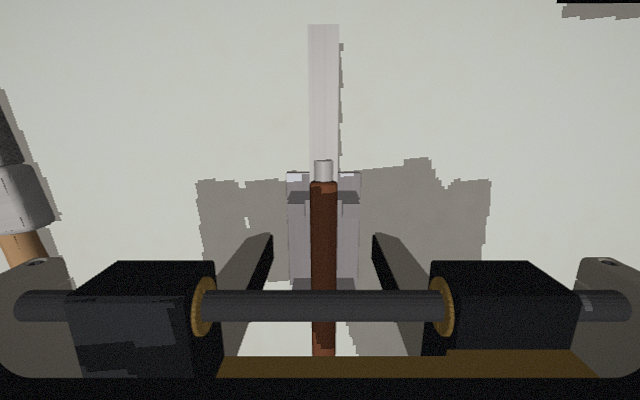

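k2/k3: the knife is centred between the open fingers (column ≈322). The tip is seen at (321,64), as predicted. Next I grip and lift.

```bash
python3 - <<'E'
from h import *
ctrl.grip(.0,45); print(ctrl.get_gripper_width())
c=snap("wrist","k4")
p=np.array(ctrl.get_ee_pos()); ctrl.move_l(p+[0,0,.07],.12)
ctrl.dwell(.1);c=snap("wrist","k5"); print(ctrl.get_gripper_width(),ctrl.get_t(),ctrl.get_ee_pos(),ctrl.get_ft_force())
E
python3 -c "
import cv2,numpy as np
cv2.imwrite('pics/k45.png',np.hstack([cv2.imread('pics/k4.png')[:240,200:440],cv2.imread('pics/k5.png')[:240,200:440]]))"
```

```text
0.013583340169086482
0.013292309173361966 9.5583 [0.4524 0.231  0.0932] [-0.2328  0.8477 -1.5127]
```

View pics/k45.png

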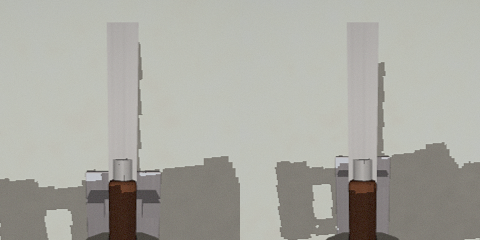

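```bash
cat >> h.py <<'E'
YAW=-.100; EX=np.array([np.cos(YAW),np.sin(YAW),0]); HINGE=np.array([.6545,.0343,0])
def tcp_for(r,z): # tip at horizontal distance r in front of hinge, knife height z
    p=HINGE-(r+.1145)*EX; p[2]=z-.0105; return p
E
python3 - <<'E'
from h import *
R=Rdown(YAW)
ctrl.move_l(tcp_for(.112,.10),.2,ori=R)
ctrl.move_l(tcp_for(.112,.0405),.12)
ctrl.dwell(.15);p=ctrl.get_ee_pos();print(p,tcp_for(.112,.0405),ctrl.get_t())
c=snap("wrist","i1");snap("scene","i1s");d=snap("side","i1d")
t=p+.1145*EX; t[2]=p[2]+.0105; print("tip",t,proj(c,t+[0,0,.0015]),proj(d,t)); lip=HINGE-.092*EX+[0,0,.05]; print(proj(c,lip),proj(d,lip-[0,0,.004]))
crop("i1d",290,150,100,80,6)
E
```

```text
[0.4297 0.0571 0.0307] [0.4291 0.0569 0.03  ] 11.3833
tip [0.5436 0.0457 0.0412] [323.7772  26.4294] [316.6633 199.6871]
[324.6309 -33.5619] [322.8001 198.5604]
```

View pics/i1.png

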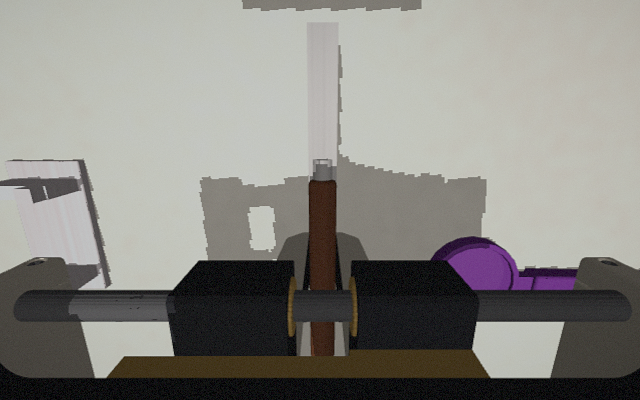

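View pics/i1d_c290_150.png

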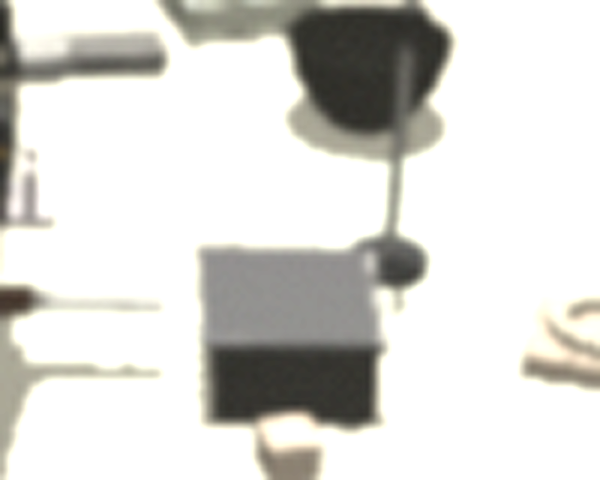

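```bash
python3 - <<'E'
from h import *
print(ctrl.move_l(tcp_for(.076,.0400),.06,f_stop=5)); p=ctrl.get_ee_pos();print(p,tcp_for(.076,.04),ctrl.get_ft_force(),ctrl.get_t())
r=.076
for th in np.arange(.15,.61,.15):
    s=ctrl.move_l(tcp_for(r*np.cos(th),.046+r*np.sin(th)-.0015),.08,f_stop=8); print(th,s,ctrl.get_ft_force())
    if s: break
c=snap("wrist","i2");snap("side","i2d");crop("i2d",290,150,100,80,6);print(ctrl.get_t())
E
```

```text
False
[0.4645 0.0533 0.0293] [0.465  0.0533 0.0295] [ 0.071   1.0881 -0.9886] 12.2833
0.15 False [ 0.5842  0.4204 -0.4916]
0.3 False [-0.1766 -0.1837 -0.6705]
0.44999999999999996 False [ 0.2547  0.1491 -0.8663]
0.6 False [ 0.6136  0.3338 -1.0699]
13.6083
```

View pics/i2.png

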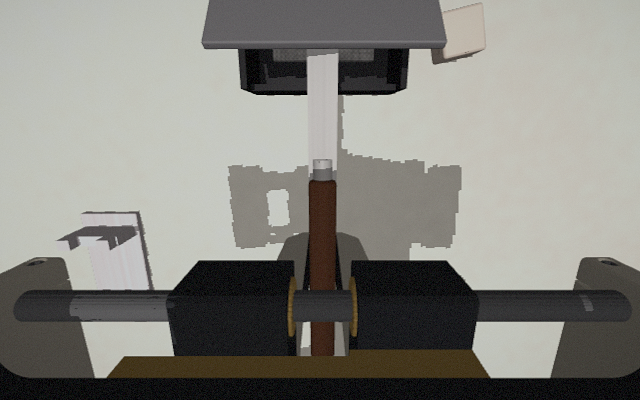

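View pics/i2d_c290_150.png

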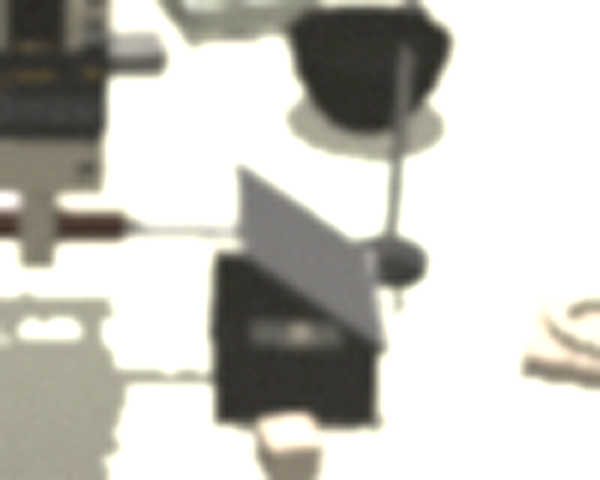

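```bash
python3 - <<'E'
from h import *
r=.076
for th in [.78,.96,1.14,1.32,1.48,1.64,1.68]:
    s=ctrl.move_l(tcp_for(r*np.cos(th),.046+r*np.sin(th)-.0015*max(np.cos(th),0)),.08,f_stop=8)
    if s: print("STOP",th);break
print(ctrl.get_ft_force(),ctrl.get_ee_pos())
c=snap("wrist","i3");snap("side","i3d");crop("i3d",290,130,100,80,6);print(ctrl.get_t())
E
```

```text
[-0.2197  0.6323 -0.3531] [0.5487 0.0449 0.111 ]
15.8583
```

View pics/i3.png

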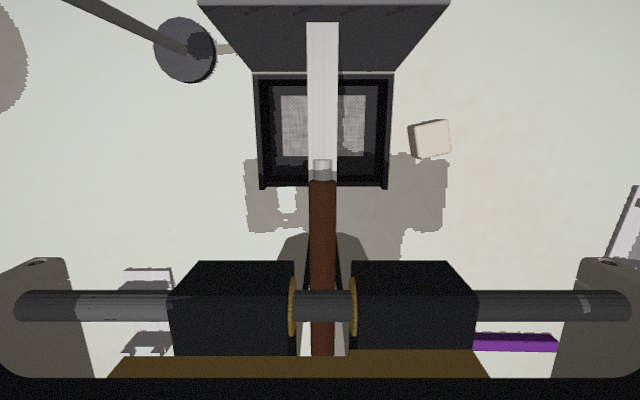

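View pics/i3d_c290_130.png

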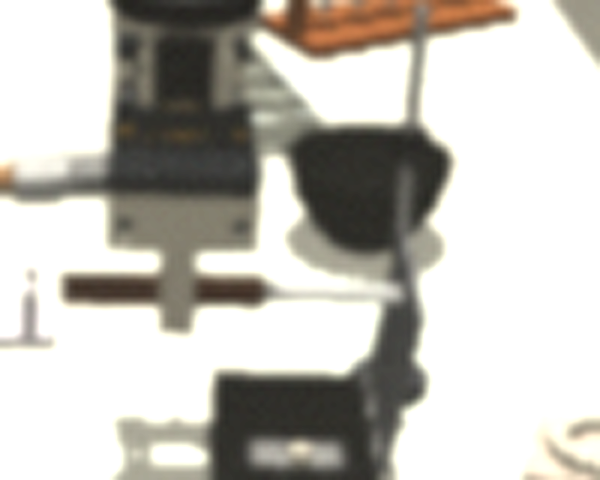

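```bash
python3 - <<'E'
from h import *
p=np.array(ctrl.get_ee_pos())
ctrl.move_l(p-.09*EX,.15)
g=np.array([.4534,.2313,.0]); R=Rdown(-.1006)
ctrl.move_l(g+[0,0,.105],.2,ori=R)
ctrl.move_l(g+[0,0,.040],.12)
ctrl.dwell(.1);p=np.array(ctrl.get_ee_pos());print(p,ctrl.get_ft_force(),ctrl.get_t())
e=g[:2]-p[:2]; g[:2]+=e
c=snap("wrist","r1")
s=ctrl.move_l(g+[0,0,.0245],.05,f_stop=4); print(s,ctrl.get_ee_pos(),ctrl.get_ft_force(),ctrl.get_t())
c=snap("wrist","r2")
E
python3 -c "
import cv2,numpy as np
cv2.imwrite('pics/r12.png',np.hstack([cv2.imread('pics/r1.png')[:290,160:480],cv2.imread('pics/r2.png')[:290,160:480]]))"
```

```text
[0.4541 0.2313 0.0408] [-1.2015 -0.5164 -0.992 ] 18.4417
True [0.4524 0.2314 0.024 ] [-0.3974 -0.0721  4.1092] 18.8583
```

View pics/r12.png

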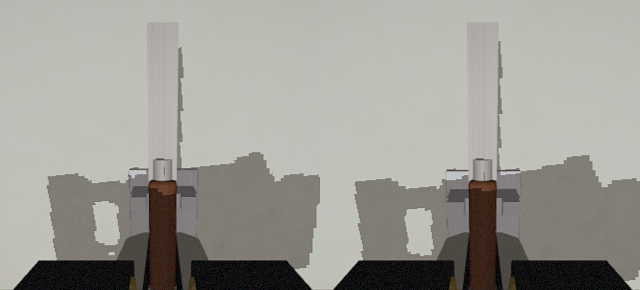

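```bash
python3 - <<'E'
from h import *
ctrl.grip(.05); ctrl.move_l(np.array(ctrl.get_ee_pos())+[0,0,.10],.2); c=snap("wrist","r3"); print(ctrl.get_t(), proj(c,[.5674,.2198,.0365]))
R=Rdown(0)
for n,p in [("g1",(.59,.23,.27)),("g2",(.59,.05,.27))]:
    ctrl.move_ptp(np.array(p),R); c=snap("wrist",n); print(n,ctrl.get_t())
snap("side","g2d");snap("scene","g2s");crop("g2d",290,130,100,80,6);crop("g2s",320,180,120,100,6)
E
```

```text
20.3833 [322.6093  61.8967]
g1 21.25
g2 22.05
```

View pics/r3.png

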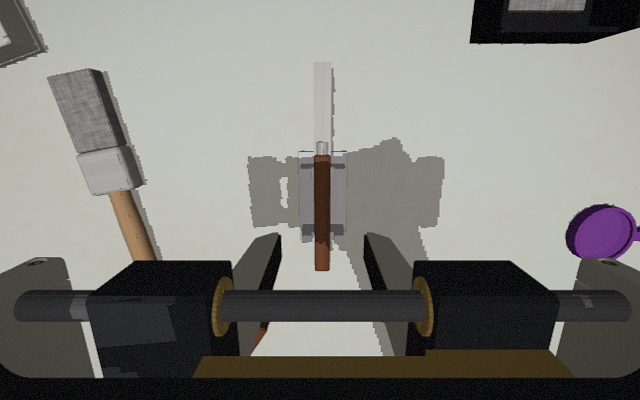

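View pics/g1.png

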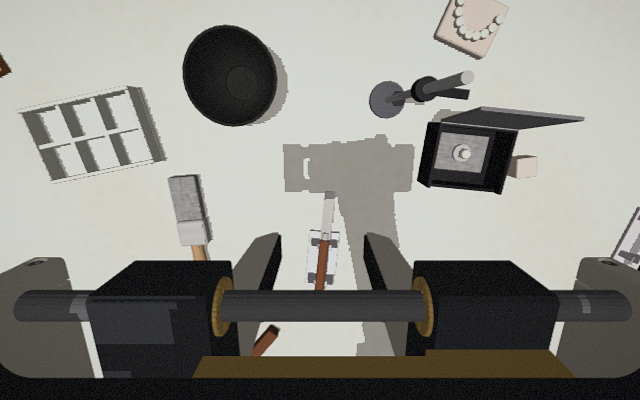

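View pics/g2.png

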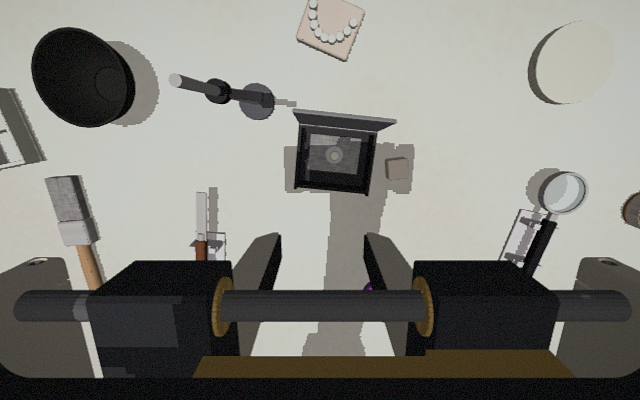

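View pics/g2d_c290_130.png

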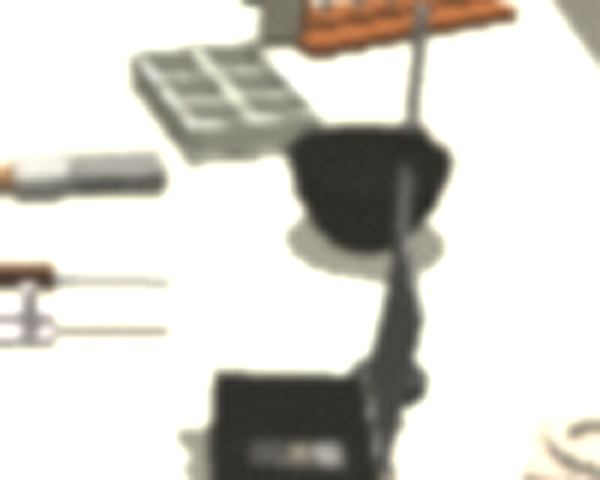

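View pics/g2s_c320_180.png

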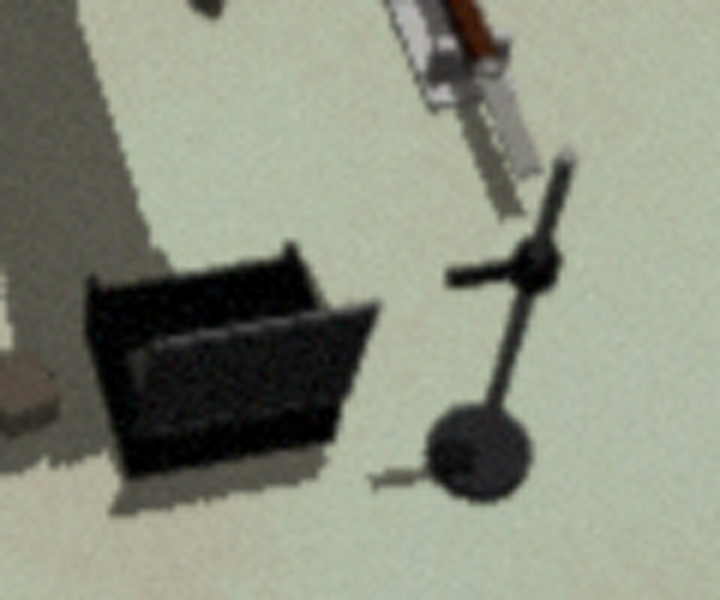

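```bash
python3 - <<'E'
from h import *
for n,a,b in [("g1",360,60),("g2",165,60)]:
    i=cv2.imread(f"pics/{n}.png")[b:b+140,a:a+ (150 if n=="g1" else 240)]; 
    i=cv2.resize(i,None,fx=4 if n=="g1" else 3.3,fy=4 if n=="g1" else 3.3,interpolation=cv2.INTER_CUBIC)
    cv2.imwrite(f"pics/{n}_z.png",np.clip(i.astype(float)*1.8,0,255).astype(np.uint8))
E
```

```text
(no output)
```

View pics/g1_z.png

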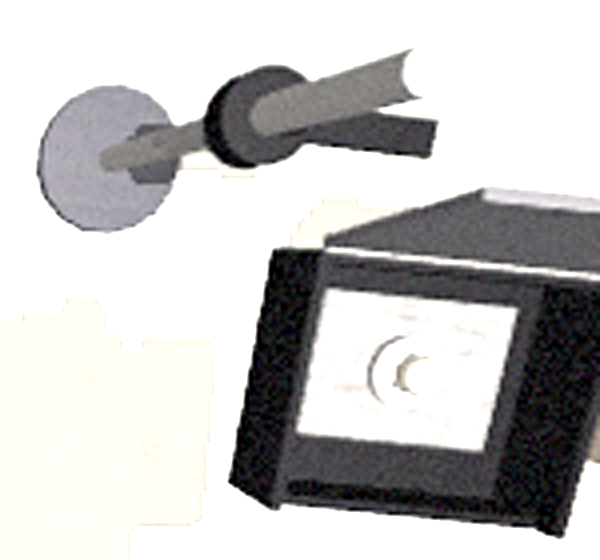

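View pics/g2_z.png

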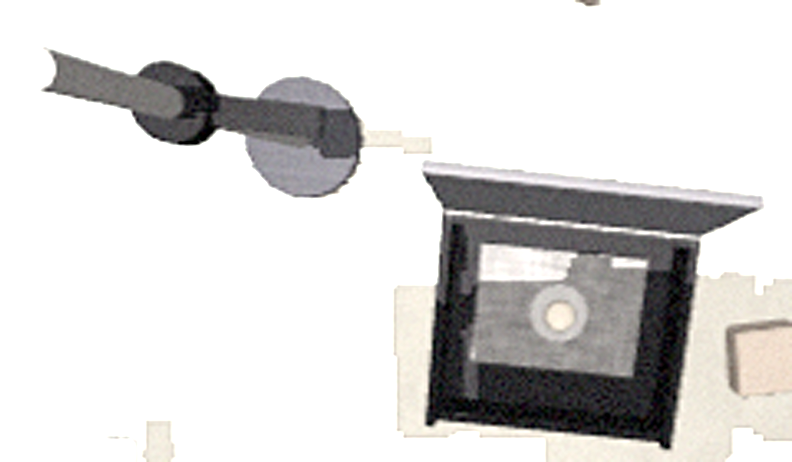

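```bash
python3 - <<'E'
from h import *
out=[]
for n,a,b in [("g1",440,75),("g2",240,75),("c1",260,5)]:
    i=cv2.imread(f"pics/{n}.png")[b:b+45,a:a+45]; 
    i=cv2.resize(i,None,fx=5.8,fy=5.8,interpolation=cv2.INTER_NEAREST)
    out.append(np.clip((i.astype(float)-15)*2.6,0,255).astype(np.uint8))
cv2.imwrite("pics/gz.png",np.hstack(out))
E
```

```text
(no output)
```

View pics/gz.png

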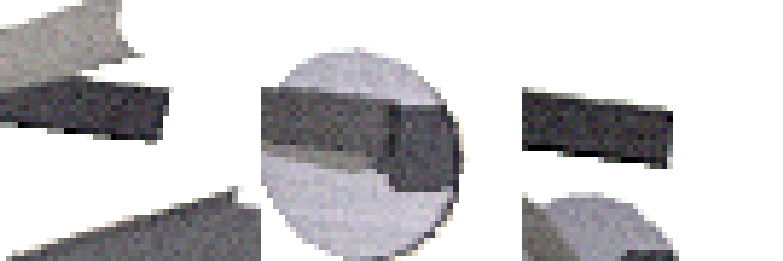

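```bash
python3 - <<'E'
from h import *
g1,g2,c1=load("g1"),load("g2"),load("c1"); s=load("g2s"); d=load("d2")
o=[(g1,467.9,94.4),(g2,262.3,96.4),(c1,284.5,28.3)]
print(tri(o[:2]),tri(o)); x,_=tri(o)
ss=(s,320+449/6-.5,180+277/6-.5); print(tri(o+[ss]),tri([o[0],ss]),tri([o[1],ss]),proj(s,x),ss[1:]); print("side pred",proj(d,x))
# gauge rod/foot
print("foot", onz(g1,360+107/4-.5,60+158/4-.5,.010),onz(g2,165+303/3.3-.5,60+136/3.3-.5,.010))
# rod top
print("rodtop",tri([(g1,360+411/4-.5,60+74/4-.5),(g2,165+46/3.3-.5,60+71/3.3-.5)]))
# crown
cr=[(g1,360+412/4-.5,60+376/4-.5),(g2,165+561/3.3-.5,60+315/3.3-.5)]
print("crown",tri(cr),[onz(*q,.028) for q in cr], "pred",HINGE-.037*EX)
E
```

```text
(array([0.6833, 0.106 , 0.1578]), [0.28945811910901614, 0.28306189489426503]) (array([0.6832, 0.1064, 0.1584]), [0.2428004716109057, 0.6460890219331304, 0.6468962468372812])
(array([0.6825, 0.1062, 0.1605]), [1.1517341329585893, 1.2783289366217536, 0.4943373191421315, 0.49472768941937595]) (array([0.6821, 0.1065, 0.1603]), [1.1674283166932005, 0.40241474430789614]) (array([0.6831, 0.1048, 0.1636]), [0.12904552857688106, 0.04254387747017409]) [394.6757 226.6956] (394.3333333333333, 225.66666666666666)
side pred [358.925  157.1865]
foot [0.6878 0.1451 0.01  ] [0.6881 0.1431 0.01  ]
rodtop (array([0.6876, 0.1442, 0.2295]), [0.052831124231224755, 0.05198385343308488])
crown (array([0.6164, 0.0373, 0.017 ]), [0.18039899438253726, 0.17871719221132967]) [array([0.6175, 0.0425, 0.028 ]), array([0.618 , 0.0378, 0.028 ])] pred [0.6177 0.038  0.    ]
```

```bash
python3 - <<'E'
from h import *
out=[]
for n,a,b in [("g1",445,55),("g2",160,60),("g1",440,130),("g2",315,135)]:
    i=cv2.imread(f"pics/{n}.png")[b:b+40,a:a+40]; 
    i=cv2.resize(i,None,fx=5,fy=5,interpolation=cv2.INTER_NEAREST)
    lo,hi=(60,230) if b<100 else (60,240)
    out.append(np.clip((i.astype(float)-lo)*255/(hi-lo),0,255).astype(np.uint8))
cv2.imwrite("pics/gz2.png",np.hstack(out))
# side view before opening: d2 gauge
i=cv2.imread("pics/d2.png")[120:200,320:400]; cv2.imwrite("pics/gz3.png",np.clip(cv2.resize(i,None,fx=7,fy=7,interpolation=cv2.INTER_NEAREST).astype(float)*1.7,0,255).astype(np.uint8))
E
```

```text
(no output)
```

View pics/gz2.png

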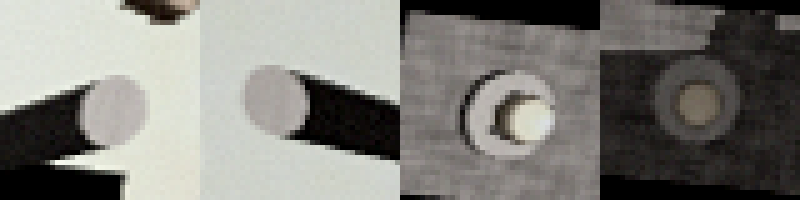

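View pics/gz3.png

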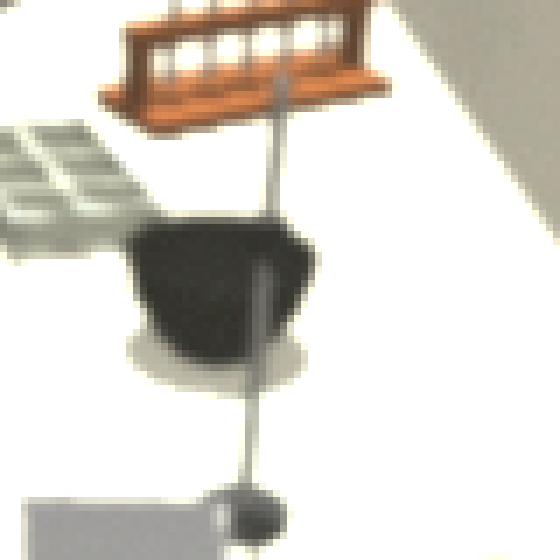

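```bash
python3 - <<'E'
from h import *
g1,g2,c1=load("g1"),load("g2"),load("c1"); s=load("g2s"); d=load("d2")
top=tri([(g1,467.3,76.5),(g2,174.5,79.5)]);print("top",top)
cr=[(g1,464.5,153.7),(g2,334.3,155.1)]; print("crown",tri(cr),[onz(*q,.028) for q in cr])
print("foot",onz(g1,360+107/4-.5,60+158/4-.5,.010),onz(g2,165+303/3.3-.5,60+136/3.3-.5,.010))
# z of pointer from single views assuming tip lies on known horizontal direction: rod axis + known 38mm
for c,u,v in [(g1,467.9,94.4),(g2,262.3,96.4),(c1,284.5,28.3)]:
    print([np.round(np.r_[z,np.linalg.norm(onz(c,u,v,z)[:2]-top[0][:2]),onz(c,u,v,z)[:2]],4) for z in (.154,.157,.16,.163)])
E
```

```text
top (array([0.6878, 0.1438, 0.2352]), [0.10305897116562698, 0.10133888967694155])
crown (array([0.617 , 0.0379, 0.0239]), [0.2119680542154199, 0.2099595984739603]) [array([0.6172, 0.0398, 0.028 ]), array([0.6178, 0.038 , 0.028 ])]
foot [0.6878 0.1451 0.01  ] [0.6881 0.1431 0.01  ]
[array([0.154 , 0.0399, 0.6833, 0.1042]), array([0.157 , 0.0385, 0.6831, 0.1056]), array([0.16  , 0.0372, 0.6829, 0.107 ]), array([0.163 , 0.0358, 0.6827, 0.1084])]
[array([0.154 , 0.0373, 0.6838, 0.1067]), array([0.157 , 0.0379, 0.6836, 0.1061]), array([0.16  , 0.0385, 0.6833, 0.1056]), array([0.163 , 0.0391, 0.6831, 0.105 ])]
[array([0.154 , 0.0366, 0.6842, 0.1074]), array([0.157 , 0.037 , 0.6834, 0.1071]), array([0.16  , 0.0374, 0.6826, 0.1067]), array([0.163 , 0.0379, 0.6818, 0.1064])]
```

```bash
python3 - <<'E'
from h import *
yaw=-.226; h=np.array([np.cos(yaw),np.sin(yaw),0]); g=np.array([.4850,-.2558,.024]); R=Rdown(yaw)
ctrl.move_ptp(g+[0,0,.10],R); c=snap("wrist","m1"); print(ctrl.get_t())
L=g+.085*h; L[2]=.041; print("lens pred",proj(c,L),"handle ends",proj(c,g+.045*h+[0,0,.018]),proj(c,g-.06*h+[0,0,.018]))
E
```

```text
23.5333
lens pred [325.8121 107.5011] handle ends [325.5682 158.9166] [324.9887 274.4236]
```

View pics/m1.png

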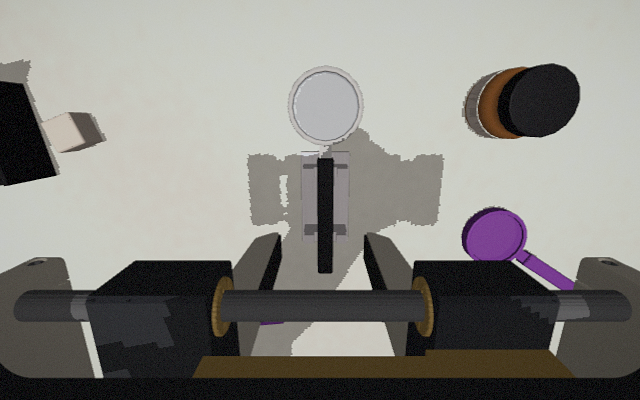

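```bash
python3 - <<'E'
from h import *
yaw=-.226; h=np.array([np.cos(yaw),np.sin(yaw),0]); g=np.array([.4850,-.2558,.024])+.0012*h
print(ctrl.move_l(g,.12,f_stop=6)); 
ctrl.grip(0,45); print(ctrl.get_gripper_width(),ctrl.get_ee_pos())
snap("wrist","m2")
p=np.array(ctrl.get_ee_pos()); ctrl.move_l(p+[0,0,.12],.15); ctrl.dwell(.2); snap("wrist","m3"); print(ctrl.get_gripper_width(),ctrl.get_ft_force(),ctrl.get_t())
E
python3 -c "
import cv2,numpy as np
cv2.imwrite('pics/m23.png',np.hstack([cv2.imread('pics/m2.png')[:290,160:480],cv2.imread('pics/m3.png')[:290,160:480]]))"
```

```text
False
0.013562008003412467 [ 0.4862 -0.2562  0.0241]
0.013405838485609903 [ 0.5123  0.7335 -0.6527] 26.4333
```

View pics/m23.png

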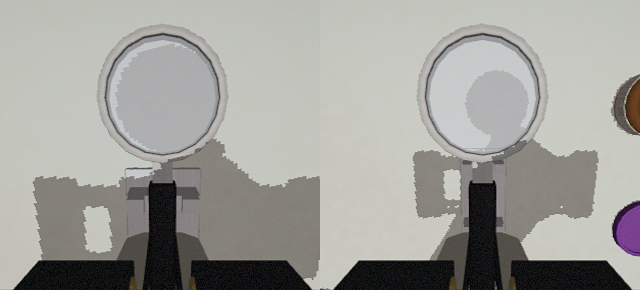

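```bash
python3 - <<'E'
from h import *
c=load("m3"); p=np.array(ctrl.get_ee_pos()); R=np.array(ctrl.get_tcp_rot()); print(p,R[:,2])
im=c["img"].astype(int)
for v0 in (24,):
    uc=(257+388)/2; vc=(24+162)/2
    for z in (.0109,.0139,.0169):
        L=onz(c,uc,vc,p[2]+z); d=L-p; print(z,"fwd",d@R[:,2],"lat",d@R[:,0], "rimdia",np.linalg.norm(onz(c,257,93,p[2]+z)-onz(c,388,93,p[2]+z)))
R2=Rdown(YAW); CR=np.array([.6177,.0383,0])
t=CR-.0850*EX; t[2]=.158-.0109
ctrl.move_l(np.r_[t[:2]-.06*EX[:2],.19],.2,ori=R2)
ctrl.move_l(np.r_[t[:2],.19],.15)
ctrl.move_l(t,.08); ctrl.dwell(.4)
p=np.array(ctrl.get_ee_pos());print(p,t,ctrl.get_t(),ctrl.get_ft_force(),ctrl.get_tcp_rot())
snap("wrist","f1");snap("side","f1d");snap("scene","f1s");crop("f1d",280,110,110,90,6);crop("f1s",310,160,120,100,6)
E
```

```text
[ 0.4858 -0.256   0.1434] [ 0.9745 -0.2242 -0.0016]
0.0109 fwd 0.08658912103112734 lat -0.0006723891126586105 rimdia 0.06156348925542562
0.0139 fwd 0.08635025978907197 lat -0.0006764987056560361 rimdia 0.060308353221778535
0.0169 fwd 0.0861113985470166 lat -0.000680608298653465 rimdia 0.05905321718813143
[0.5332 0.0468 0.1473] [0.5331 0.0468 0.1471] 29.7833 [-0.4809  0.8585 -0.9634] [[-0.0998  0.0005  0.995 ]
 [-0.995   0.0001 -0.0998]
 [-0.0002 -1.      0.0005]]
```

View pics/f1.png

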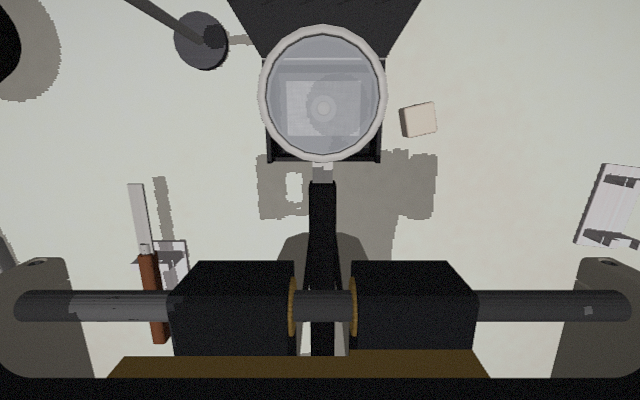

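View pics/f1d_c280_110.png

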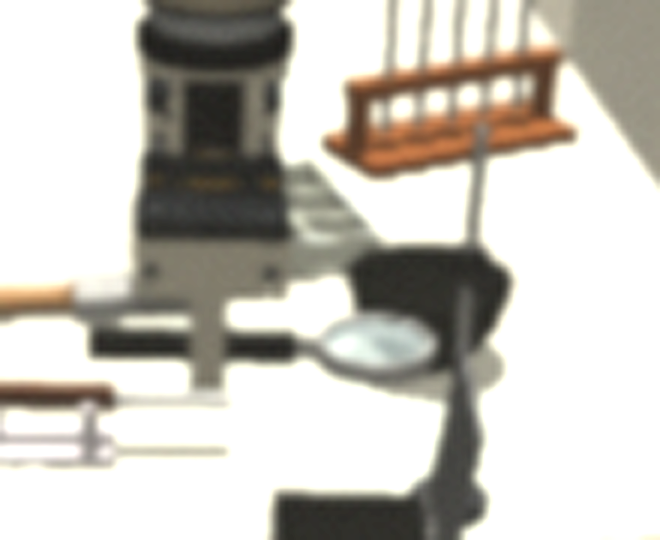

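View pics/f1s_c310_160.png

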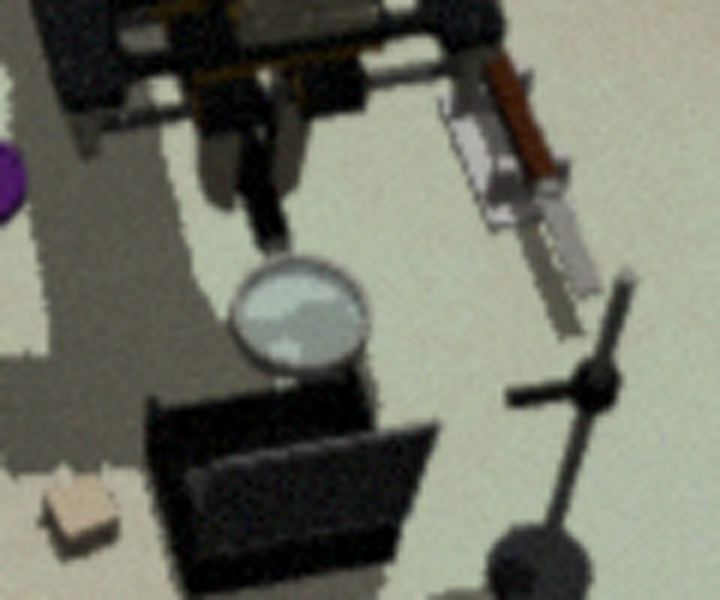

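```bash
python3 - <<'E'
from h import *
f,d,s=load("f1"),load("f1d"),load("f1s"); CR=np.array([.6177,.0383,.028])
print("crown pred wrist",proj(f,CR),"lens pred",proj(f,[.6177,.0383,.158]), "side",proj(d,[.6177,.0383,.158]),"scene",proj(s,[.6177,.0383,.158]))
obs=[(d,342.5,167.2),(s,359.5,212.0)]
print(tri(obs))
# pointer in the scene image, relative
print("ptr pred at .158",proj(s,[.6833,.106,.158]),"seen",(310+508/6-.5,160+397/6-.5))
print("rod top", proj(s,[.6878,.1438,.235]),"seen",(310+628/6-.5,160+272/6-.5), proj(d,[.6878,.1438,.235]),"seen",(280+482/6-.5,110+128/6-.5))
i=np.vstack([cv2.resize(cv2.imread("pics/f1.png")[10:180,225:425],None,fx=3.4,fy=3.4,interpolation=cv2.INTER_CUBIC)]);cv2.imwrite("pics/f1z.png",np.clip(i*1.3,0,255).astype(np.uint8))
im=d["img"][115:180,325:375]; cv2.imwrite("pics/f1dz.png",np.clip(cv2.resize(im[:,:,::-1],None,fx=9,fy=9,interpolation=cv2.INTER_NEAREST)*2.5,0,255).astype(np.uint8))
E
```

```text
crown pred wrist [322.9685 107.7072] lens pred [323.692   97.4404] side [342.1631 167.2717] scene [359.7786 213.1884]
(array([0.6172, 0.0372, 0.1602]), [0.5623534630083976, 0.665712982686657])
ptr pred at .158 [394.5458 226.8604] seen (394.1666666666667, 225.66666666666669)
rod top [414.5934 206.2266] seen (414.1666666666667, 204.83333333333334) [360.0332 130.1948] seen (359.8333333333333, 130.83333333333334)
```

View pics/f1z.png

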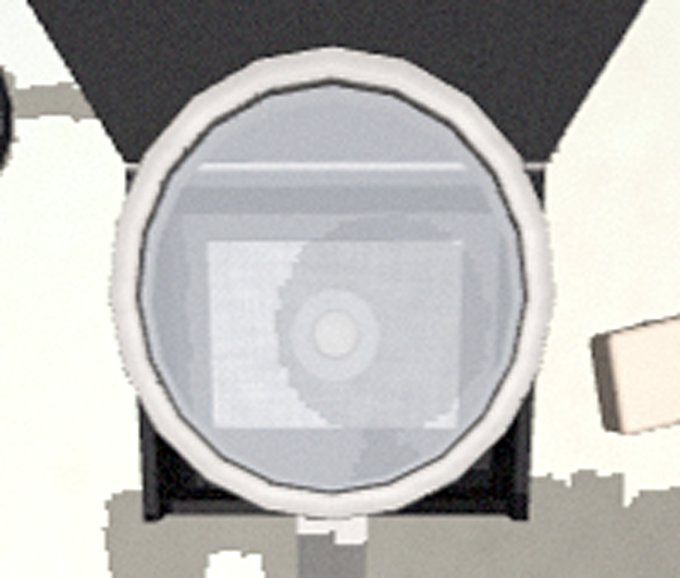

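View pics/f1dz.png

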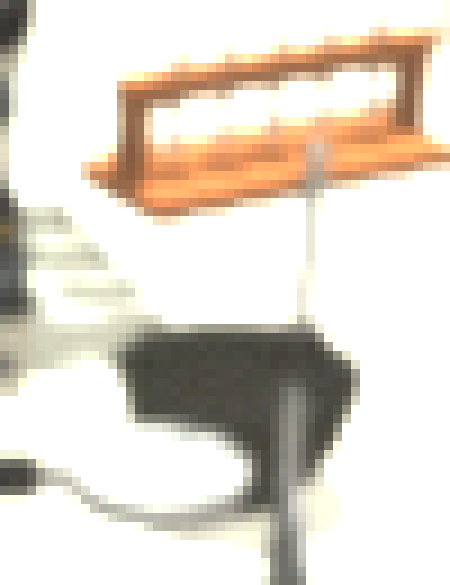

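```bash
python3 - <<'E'
from h import *
f=load("f1"); p=np.array(ctrl.get_ee_pos());R=np.array(ctrl.get_tcp_rot())
a=np.linspace(0,6.28,73)
for fw in (.085,.086):
  L=p+fw*R[:,2]; L[2]=p[2]+.0109; print(L)
  Q=np.array([proj(f,L+[.03*np.cos(t),.03*np.sin(t),z]) for t in a for z in (.006,-.006)])
  print(fw,Q.min(0),Q.max(0))
print("seen",225+112/3.4-.5,10+47/3.4-.5,225+550/3.4-.5,10+517/3.4-.5)
E
```

```text
[0.6177 0.0383 0.1581]
0.085 [257.4472  21.9429] [389.8391 162.4725]
[0.6187 0.0382 0.1581]
0.086 [257.3133  19.2935] [389.9738 160.3932]
seen 257.44117647058823 23.323529411764707 386.2647058823529 161.55882352941177
```

```bash
python3 - <<'E'
from h import *
ctrl.dwell(.3)
print(ctrl.get_ee_pos(),np.abs(ctrl.get_dq()).max(),ctrl.get_gripper_width(),ctrl.get_ft_force(),ctrl.get_t())
print(ctrl.sign_off())
E
```

```text
[0.5331 0.0468 0.1471] 0.002272383742134853 0.013619687516929846 [ 0.5864 -0.9174 -0.9108] 30.2333
the job is handed in; nothing more can be done
None
```

I opened the lid with the knife blade to just past upright, then put the knife back on its rest. The loupe is held level over the crown at the pointer's height, and I handed the job in at about 30 s of the 67 s allowed.

- **Lid and knife:** I swung the lid with the blade tip to about 1.68 rad by the commanded path. The side and wrist pictures show it staying just past upright. A picture taken after release shows the knife lying in its rest, tip within 1 px of where it started.
- **Loupe position:** the lens is at about (0.618, 0.038, 0.158). The crown shows within 1 px of its predicted place in the wrist picture. The arm was still at the end, with joint speeds below 0.003 rad/s, and the grip was steady.
- **Pointer height:** I measured it as about 0.158. Two wrist views agree with each other, and the same method puts the rod top at 0.235, its given height.

**Small disagreements:**
- The scene camera alone is about 1.3 px off for the rod top, the pointer and the lens alike. Taken uncorrected with the side view it puts the lens at 0.160, so I trusted the relative comparison.
- The rim outline in the wrist picture suggests the lens may sit up to about 0.8 mm to the left.

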